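# Bleed the gas manifold: snap the coupler onto the tilted nipple and hold it down

## Task

Draw the hand-held bleed coupler out of the open end of its fork holder and press its mouth squarely onto the tilted nipple of the manifold block until it snaps over the catches. Then keep pushing the nipple's sprung sleeve down until it stops, or nearly so, to hold the valve open, and finish like that, still holding the coupler and pushing. Leave the bottles, the vial tray and the spanner alone.

Things in the scene. Friction and masses are not known exactly. Their poses are not given: they have to be found in the camera images.
- coupler: Bleed coupler: upright round metal hand tool, 116 mm long, 0.2 to 0.4 kg, hanging in the fork; its yaw means nothing. Origin at the centre of its open mouth (lower end), z up its axis. In mm along z: 0-40 socket, 38 across (bore 21 across in the lip z 0-5, then 28 across, to 36 deep); 40-52 neck 20 across, where the fork plate sits; 52-58 collar 34 across, its underside on the plate.
- coupler_grip (a point): The part of the coupler to grip: middle of its smooth round barrel, 26 mm across, from z 58 to 104 mm of coupler; this point is at z = 81. Fingertips can bear on the collar's top at z = 58. Above the barrel, z 104-116, a silencer 18 mm across. Same axes as coupler.
- fork_seat (a point): Where the coupler's axis is at the inner end of the fork's slot, on the top face of the fork plate, 82 mm above the table. z up. Fixed steel plate 5 mm thick, 56 mm wide over its two prongs; the slot is 23 mm wide and open only towards -x of this frame. The coupler starts 0 to 6 mm from the seat towards -x, its collar resting on the plate. The fork's post stands under the plate, on the +x side.
- fork_mouth (a point): Open end of the fork's slot, between the prong ends, at the plate's top face, 30 mm along -x from fork_seat; same axes. Collar above and socket below the plate keep the coupler from being lifted (7 mm play, all upwards at the start) until its axis is 20 mm past this point.
- nipple (a point): Root of the nipple, on the fixed manifold block (120 x 100 mm), 55 mm above the table. z is the nipple's axis, up and leaning 25 degrees from vertical to the block's front, away from this frame's +x. In mm along z: steel stem 18 across up to 36, then a cone to the tip at 44; three spring catches stand out to 26 across, ramps from 33 down to shoulders at 25.5; sprung sleeve 34 across, top at 22.
- nipple_tip (a point): Centre of the nipple's 6 mm wide tip, 44 mm along z from nipple, same axes. The coupler's mouth goes over the stem with 1.5 mm clearance all round, needs about 8 to 14 N to pass the catches, and has snapped when the mouth is at z = 20 mm of nipple; the catches then keep it from coming off.
- sleeve (a joint): Travel of the nipple's sprung sleeve down the nipple's axis, m: 0 up, 0.009 at its stop. The mouth of the snapped coupler pushes it: it is at its stop when the mouth is at z = 13 mm of nipple. The spring pushes back with 4 N at 0, 12 N at 0.009; let go, the coupler springs back until the catches hold it, sleeve at about 0.002.
- bottle_clear: Bystander: clear bottle with cap, 70 mm across, 140 mm tall; origin under its centre. Leave it alone.
- bottle_amber: Bystander: amber bottle with cap, 64 mm across, 120 mm tall; origin under its centre. Leave it alone.
- vial_tray: Bystander: vial tray 100 x 70 x 30 mm; origin under its centre. Leave it alone.
- spanner: Bystander: spanner lying flat along its x axis, about 180 mm long; leave it alone.
Mind the look-alikes: they are no part of the job. There is more than one size of the coupler; the job needs the middle-sized.

How it is judged:
By the outcome, as a careful person would: the job done as asked, in the order asked, and still so for the second after the job is handed in, while the arm keeps its last pose, push and grip.
It also fails if it takes over 42 s, if anything falls off the work surface, if the arm or the gripper's body presses on something with over 40 N, if the wrist force passes 120 N, or if a joint passes its speed limit or range.

## Robot

A 6-joint arm with a two-finger parallel gripper is mounted at the origin on the work surface. World frame = base frame: x ahead of the robot, y to its left, z up, the work surface at z = 0. Lengths are in m, angles in rad, forces in N, time in s.
With the tool pointing down it reaches from about 0.375 to 0.975 m from the base axis. Payload 3.8 kg.
Tool frame: the origin (TCP) lies midway between the tips of the shut fingers; the grasp point (between the pads) lies 19 mm behind it; z points along the fingers, y is the line along which they close (so a half turn about z gives the same grasp; the last joint's range is limited). The gripper opens to 85 mm and grips with 20 to 120 N. Pads are 22 mm wide; open, the fingers measure 114 mm over their backs; the gripper's body (76 mm by 85 mm) begins 54 mm behind the grasp point. The pads swing forward as they close: fully open they stand 13 mm farther back than shut.
Start: joints at [1.31, 0.264, 1.604, -0, 1.274, -0.037], TCP at [0.15, 0.658, 0.231] pointing down, gripper open.
Joint ranges: [-2.63, 2.63], [-0.94, 2.18], [0.31, 2.57], [-1.31, 4.45], [0, 2.66], [-2.55, 2.55]. Speed limits (rad/s): [2.57, 2.57, 3.14, 3.14, 3.14, 3.14].

## Interface

Orientations are given as a rotation vector (axis times angle).
In Python, from workcell import bot gives the robot as it stands.
- The arm moves only by the tool jog_arm, never from a script. Its argument "motion" is a list of rows, each a list of 5 numbers: the opening, from -1 (shut) to 1 (fully open), then the shift along the tool's x, y, z in mm, then the turn about the tool's z in degrees. In form: [[claw, x, y, z, twist], ...]. A call has 1 to 10 rows; each row shifts and turns the commanded pose from where the row before left it, along the tool's axes as they then stand; what a row does not reach is not made up. A row lasts 1/12 s, in which the tool goes at most 41.7 mm and 7.16 degrees, less where a joint would pass 70% of its speed; a pose out of reach is approached as far as the arm can. A call with a gripper value outside its range is refused whole. The fingers move at their own pace and stop on an object; "force" is the grip in N (left out, the last holds). Time passes only in rows, so rows that do not move let the fingers close. It gives the time, the measured TCP pose, the force, the opening and the grip force at its end, in the units of the state.
- bot.read_state(): the state, without advancing time (a new reading comes with each control period).
- bot.read_camera(name): name is "scene" or "top" or "wrist"; returns (picture, depth): 480x640x3 uint8, red, green, blue; 480x640 float32, m along the optical axis (not along the pixel's ray), 0 where there is no reading.
- bot.get_calibration(name): a dict with "vfov" (degrees; the focal length in pixels is half the picture's height over the tangent of half this angle, whatever the lens; pixels are square), "cx", "cy" (the principal point, pixels), "dist" ([k1, k2, p1, p2, k3] as OpenCV has them; the pictures are not rectified), "rvec" (rotation vector, rad) and "tvec" (3), from world to camera coordinates, as OpenCV has them; the wrist camera has in their place "tool_from_camera" (4x4, takes a point from camera to tool coordinates, whose origin is the TCP and whose axes are the flange's). Camera axes: x right, y down, z forward; pixel columns grow to the right and rows downward; lengths in m; the calibration is good to about 2 mm. A picture is of the moment at which its call begins: read the wrist's pose just before it. get_calibration takes no time and is no camera call.
- bot.finish_job(): hands the job in; it is judged then, once.
The state is a dict: "time": time; "q": joint angles; "joint_vel": joint speeds; "joint_torque": joint torques, N m; "tool_pos": TCP position; "tcp_rot": TCP orientation; "wrist_force": force on the tool from outside, world axes, zero at the start; "torque": the same for the moment, N m; "width": opening from 0.0 (shut) to 1.0 (fully open); "grip_force": force on a finger pad.
Only numpy, scipy, OpenCV 4.12 (cv2) and the standard library are available. Lean on these libraries where they do the work, as an engineer would, in place of code of your own. Each camera call takes 0.05 s, during which the arm holds its last target. There are 200 camera calls.

## Working session

There is one attempt and no reset: what is moved stays moved. The work goes in short steps, Python scripts to look and compute and a tool call to move; the robot and the scene stay as the last step left them, time stands still between calls to the robot, and variables do not carry over. Pictures are saved under pics/ and viewed, at most 10 in all, crops included, and the job is handed in when it is done.

Besides the shell and the picture viewer there is one more tool, called by a JSON object that holds its "fn" and its "kwargs". jog_arm: Moves the arm, as the interface text tells. Its arguments: {"type":"object","properties":{"motion":{"type":"array"},"force":{"type":"number"}},"required":["motion"]}

```bash
mkdir -p pics
cat > h.py <<'E'
import numpy as np, cv2
from workcell import bot
R=lambda v: cv2.Rodrigues(np.array(v,float))[0]
def cam(name,st=None):
    c=bot.get_calibration(name); f=240/np.tan(np.radians(c["vfov"])/2)
    K=np.array([[f,0,c["cx"]],[0,f,c["cy"]],[0,0,1]]); d=np.array(c["dist"],float)
    if "rvec" in c:
        r=R(c["rvec"]).T; o=-r@np.array(c["tvec"])
    else:
        T=np.array(c["tool_from_camera"]); t=R(st["tcp_rot"])
        r=t@T[:3,:3]; o=t@T[:3,3]+np.array(st["tool_pos"])
    return K,d,r,o
def rays(C,uv):
    K,d,r,o=C
    n=cv2.undistortPoints(np.array(uv,float).reshape(-1,1,2),K,d)[:,0]
    return np.c_[n,np.ones(len(n))]@r.T   # scaled so that depth multiplies
def onz(C,uv,z):
    v=rays(C,uv); return C[3]+v*((z-C[3][2])/v[:,2])[:,None]
def bydepth(C,uv,D):
    return C[3]+rays(C,uv)*np.array(D).reshape(-1,1)
def proj(C,P):
    K,d,r,o=C; return cv2.projectPoints(np.array(P,float).reshape(-1,3),cv2.Rodrigues(r.T)[0],-r.T@o,K,d)[0][:,0]
E
cat > snap.py <<'E'
import sys; from h import *
import pickle
for n in sys.argv[2:]:
    st=bot.read_state(); im,de=bot.read_camera(n)
    cv2.imwrite(f"pics/{n}_{sys.argv[1]}.png",im[:,:,::-1]); pickle.dump((im,de,st),open(f"{n}_{sys.argv[1]}.pkl","wb"))
    print(n,st["time"],st["tool_pos"],st["tcp_rot"],st["wrist_force"], cam(n,st)[3])
E
python3 snap.py 0 scene top wrist
```

```text
scene 0.0 [0.14963178 0.65749621 0.22998619] [-0.35073466 -3.12166338  0.00332255] [ 1.23085336 -0.04357808 -0.33498856] [1.20546395 0.60227873 0.93222115]
top 0.05 [0.14961532 0.65746017 0.22997396] [-0.3507053  -3.12161568  0.0034619 ] [-0.26480738  0.09585585 -0.1585983 ] [0.53443808 0.05291601 0.920267  ]
wrist 0.1 [0.14962364 0.65752385 0.23007496] [-0.35076223 -3.12165191  0.00319105] [ 0.30099745 -0.83539568 -0.78601289] [0.07217912 0.67606465 0.37301473]
```

View pics/scene_0.png

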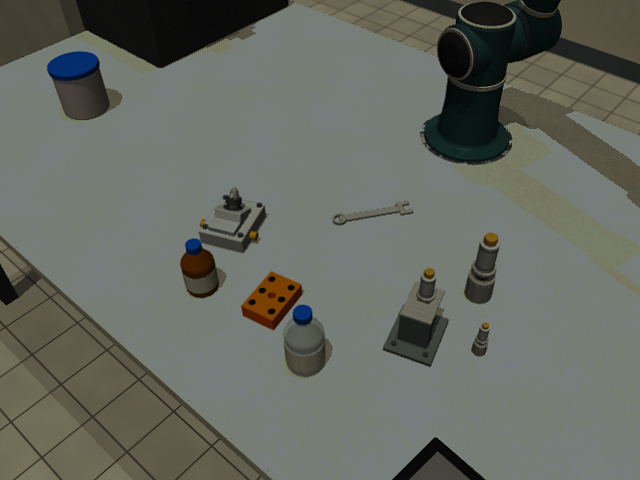

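View pics/top_0.png

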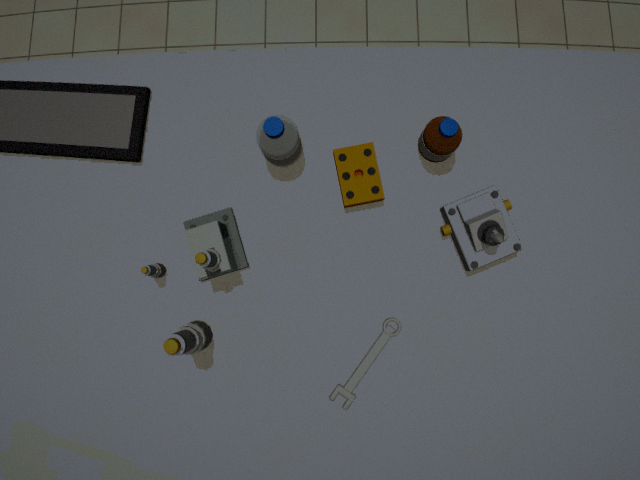

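The scene shows three couplers: the large one at scene (482,265), the small one at (481,338) and the one hanging in the fork at (428,285). The fork one is mid-sized and in the holder, so it should be the one to use. The manifold is at scene (233,222) and top (485,230). Next I'll enlarge crops to confirm.

Run:
```python
from h import *
import pickle
s=pickle.load(open("scene_0.pkl","rb"))[0]; t=pickle.load(open("top_0.pkl","rb"))[0]
def c(im,x,y,w=100,h=75): 
    o=cv2.resize(im[y:y+h,x:x+w],(400,300),interpolation=cv2.INTER_CUBIC).astype(float)
    return np.clip(255*(o/255)**.7,0,255).astype(np.uint8)
o=np.vstack([np.hstack([c(s,375,260,110,82),c(t,160,200)]),np.hstack([c(s,185,175),c(t,430,180,107,80)])])
cv2.imwrite("pics/crops.png",o[:,:,::-1])
C=cam("top"); print(C[2]); print(onz(C,[[202,258],[490,232],[152,270],[173,346],[440,128],[274,127],[360,174]],0.1))
print(cam("scene")[2])
```

```text
[[-0.00155101 -0.99749754  0.07068422]
 [-0.99944453  0.00389936  0.03309727]
 [-0.03329006 -0.07059362 -0.9969495 ]]
[[ 0.56124638  0.26473419  0.1       ]
 [ 0.60065206 -0.189376    0.1       ]
 [ 0.54206549  0.34631834  0.1       ]
 [ 0.42192864  0.31072351  0.1       ]
 [ 0.76754806 -0.11412682  0.1       ]
 [ 0.77100057  0.15136382  0.1       ]
 [ 0.6932523   0.01454273  0.1       ]]
[[-0.65084051  0.53921105 -0.5344699 ]
 [ 0.75920347  0.45844345 -0.46199534]
 [-0.00408877 -0.70645669 -0.70774447]]
```

View pics/crops.png

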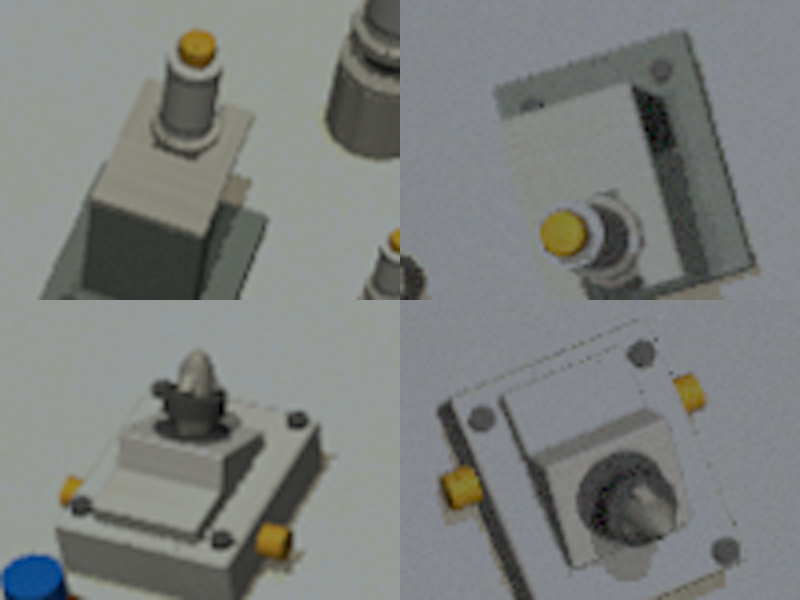

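The crop confirms it: the fork coupler at scene (428,285) sits on the plate, larger than the one at (481,338) and smaller than the one at (482,265), so it is the middle size. The slot opens towards the bottom of the top view. The nipple is at top (490,232). I'll measure from here.

Run:
```python
from h import *
import pickle
st=bot.read_state(); print("Rtool",R(st["tcp_rot"]).round(3).tolist(), "q",np.round(st["q"],3))
for n in ("top","scene"):
    im,de,_=pickle.load(open(n+"_0.pkl","rb")); C=cam(n)
    v,u=np.mgrid[:480,:640]; P=bydepth(C,np.c_[u.ravel(),v.ravel()],de.ravel()).reshape(480,640,3); P[de==0]=9
    hsv=cv2.cvtColor(im,cv2.COLOR_RGB2HSV)
    ye=((abs(hsv[...,0].astype(int)-22)<8)&(hsv[...,1]>150)).astype(np.uint8)
    k,l,s,c=cv2.connectedComponentsWithStats(ye)
    for i in range(1,k):
        if s[i,4]>15: 
            q=P[l==i]; print(n,"yellow",s[i,4],c[i].round(1),np.median(q,0).round(4), "ztop",np.percentile(q[:,2],90).round(3))
    def near(x,y,r): return np.hypot(P[...,0]-x,P[...,1]-y)<r
    f=near(.58,.25,.09)&(abs(P[...,2]-.082)<.004)
    q=P[f][:,:2]; m=cv2.minAreaRect((q*1000).astype(np.float32)); print(n,"plate",len(q),m, np.median(P[f][:,2]))
    b=near(.6,-.17,.12)
    print(n,"block hist",np.histogram(P[b][:,2],np.arange(-.005,.115,.005))[0])
    for lo,hi in((.022,.032),(.032,.04),(.04,.05),(.05,.06),(.06,.07),(.07,.08),(.08,.09),(.09,.1)):
        w=b&(P[...,2]>lo)&(P[...,2]<hi)
        if w.sum()>8:
            q=P[w]; m=cv2.minAreaRect((q[:,:2]*1000).astype(np.float32)); print(n,lo,w.sum(),q.mean(0).round(4),[np.round(a,1) for a in m], "pix",u[w].mean().round(1),v[w].mean().round(1))
    for nm,x,y in(("big",.43,.30),("small",.54,.33)):
        w=near(x,y,.06)&(P[...,2]>.03); print(n,nm,w.sum(),P[w].mean(0).round(3),P[w][:,2].max().round(3),P[w].min(0).round(3),P[w].max(0).round(3))
```

```text
Rtool [[-0.975, 0.222, -0.0], [0.222, 0.975, -0.002], [0.0, -0.002, -1.0]] q [ 1.31   0.265  1.605 -0.     1.274 -0.037]
top yellow 2055 [358.1 174.3] [0.7057 0.0144 0.0293] ztop 0.031
top yellow 18 [438.6 151.3] [ 0.7362 -0.1164  0.0739] ztop 0.079
top yellow 50 [507.2 204.2] [ 0.6548 -0.2434  0.025 ] ztop 0.028
top yellow 87 [446.4 229.5] [ 0.6107 -0.1358  0.0251] ztop 0.027
top yellow 102 [200.6 258.1] [0.5597 0.255  0.1453] ztop 0.147
top yellow 33 [144.  269.5] [0.5423 0.369  0.0758] ztop 0.078
top yellow 195 [171.5 345.9] [0.4296 0.2955 0.1555] ztop 0.158
top plate 1232 ((576.5105590820312, 261.0098571777344), (82.85873413085938, 57.5684700012207), 16.576330184936523) 0.08164275714759933
top block hist [6201 3669   42   45   45  119  119  853 1295  180  683  164  203  273
   57   72  101   54   43   62    7    0    0]
top 0.022 268 [ 0.6136 -0.1705  0.0269] [array([ 613.8, -196.7]), array([120.1, 128.8]), np.float64(22.9)] pix 466.5 228.0
top 0.032 2084 [ 0.6053 -0.1955  0.0356] [array([ 613.9, -196.2]), array([120. , 101.5]), np.float64(22.1)] pix 482.4 232.4
top 0.04 863 [ 0.
[... 1967 characters left out ...]
ay([71.6, 64.3]), np.float64(33.8)] pix 230.8 213.6
scene 0.06 164 [ 0.6214 -0.19    0.0631] [array([ 625. , -188.6]), array([40.7, 55.6]), np.float64(54.2)] pix 230.0 210.2
scene 0.07 114 [ 0.6043 -0.1958  0.0756] [array([ 603.3, -199.1]), array([28. , 32.5]), np.float64(31.0)] pix 233.4 200.3
scene 0.08 55 [ 0.5992 -0.1984  0.0855] [array([ 601.5, -197.5]), array([24.1, 23.1]), np.float64(49.3)] pix 233.8 194.9
scene 0.09 25 [ 0.594  -0.2035  0.0924] [array([ 594.9, -203. ]), array([14.6, 10.6]), np.float64(47.2)] pix 233.6 190.1
scene big 1313 [0.443 0.303 0.092] 0.159 [0.415 0.273 0.03 ] [0.46  0.324 0.159]
scene small 357 [0.553 0.337 0.066] 0.085 [0.532 0.27  0.033] [0.584 0.381 0.085]
```

Both views agree to about 5 mm:

| Item | Measured position | Check |
|---|---|---|
| Coupler | about (0.5625, 0.2565) | cap top at 0.147 against 0.146 expected |
| Fork | yaw about 16° | plate top at 0.082 as given |
| Block | yaw about 22° | 120 x 101 mm as given |
| Nipple tip | about (0.593, -0.204, 0.093) | leans towards the robot |

I'll turn the tool so its closing line lies along the nipple's y axis, then hover over the fork.

{"fn": "jog_arm", "kwargs": {"motion": [[1,0,0,0,-7],[1,0,0,0,-7],[1,0,0,0,-7],[1,0,0,0,-7],[1,0,0,0,-6.8],[1,-15,-34,0,0],[1,-15,-34,0,0],[1,-15,-34,0,0],[1,-15,-34,0,0],[1,-15,-34,0,0]]}}

```text
time: 0.98
tool_pos: [0.2837, 0.5271, 0.2308]
tcp_rot: [0.6, -3.083, 0.001]
wrist_force: [1.0, 1.1, 0.8]
width: 1.0
grip_force: 0.0
```

{"fn": "jog_arm", "kwargs": {"motion": [[1,-15,-34,0,0],[1,-15,-34,0,0],[1,-15,-34,0,0],[1,-15,-34,0,0],[1,-15,-34,0,0],[1,-15,-34,0,0],[1,-15,-34,0,0],[1,-15,-34,0,0],[1,-15,-34,0,0],[1,-15,-34,0,0]]}}

```text
time: 1.82
tool_pos: [0.5502, 0.2678, 0.231]
tcp_rot: [0.599, -3.084, 0.0]
wrist_force: [0.4, 0.3, -0.2]
width: 1.002
grip_force: 0.0
```

```bash
python3 snap.py 1 wrist
python3 - <<'E'
from h import *
s=bot.read_state(); print(R(s["tcp_rot"]).round(4).tolist(),np.round(s["q"],3))
d=R(s["tcp_rot"]).T@(np.array([.5625,.2565,.2])-s["tool_pos"]); print("to go tool mm",d*1000)
E
```

```text
wrist 1.8167 [0.55016711 0.26779933 0.23098302] [ 5.98603071e-01 -3.08356874e+00  8.38690041e-05] [ 0.37005364  0.33034196 -0.17758601] [0.47656187 0.23796276 0.37395116]
[[-0.9285, -0.3713, 0.004], [-0.3714, 0.9285, -0.0041], [-0.0022, -0.0053, -1.0]] [ 0.405  0.149  1.742 -0.006  1.249 -1.545]
to go tool mm [-4.47580721 -8.54696538 31.07691145]
```

View pics/wrist_1.png

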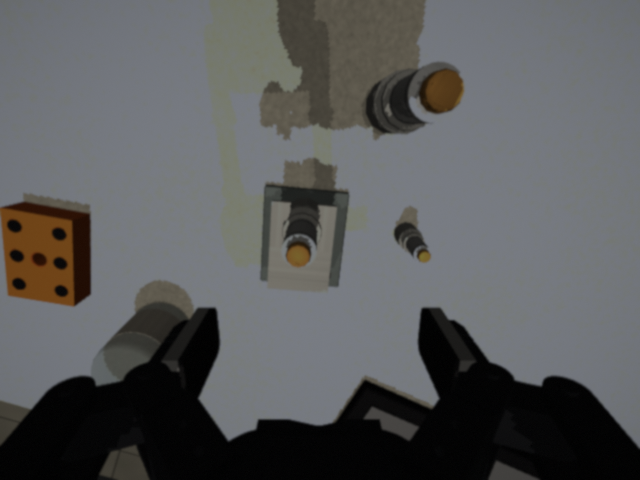

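Run:
```python
from h import *
import pickle
im,de,st=pickle.load(open("wrist_1.pkl","rb")); C=cam("wrist",st)
hsv=cv2.cvtColor(im,cv2.COLOR_RGB2HSV)
ye=((abs(hsv[...,0].astype(int)-22)<8)&(hsv[...,1]>150)).astype(np.uint8)
v,u=np.mgrid[:480,:640]; P=bydepth(C,np.c_[u.ravel(),v.ravel()],de.ravel()).reshape(480,640,3); P[de==0]=9
k,l,s,c=cv2.connectedComponentsWithStats(ye)
for i in range(1,k):
    if s[i,4]>100: q=P[l==i]; top=q[q[:,2]>np.percentile(q[:,2],90)-.003]; print(s[i],c[i],q.mean(0).round(4),top.mean(0).round(4), ((top.max(0)+top.min(0))/2).round(4))
# collar top ring z = .088
w=(abs(P[...,2]-.088)<.0025)&(np.hypot(P[...,0]-.5625,P[...,1]-.2565)<.03)
print("collar",w.sum(),cv2.minEnclosingCircle((P[w][:,:2]*1000).astype(np.float32)))
w=(abs(P[...,2]-.082)<.0022)&(np.hypot(P[...,0]-.57,P[...,1]-.2565)<.08)
print("plate",w.sum(),cv2.minAreaRect((P[w][:,:2]*1000).astype(np.float32)))
```

```text
[ 420   70   42   42 1342] [441.15201192  90.76453055] [0.4705 0.3353 0.1957] [0.4747 0.3407 0.201 ] [4.7104 4.6433 4.5773]
[   0  209   74   96 4671] [ 38.71076857 255.88075359] [0.7357 0.0451 0.061 ] [0.7358 0.0452 0.0611] [4.8277 4.4853 4.5141]
[287 243  22  23 405] [297.92592593 253.77777778] [0.5812 0.278  0.1676] [0.5843 0.2807 0.1706] [4.7765 4.6245 4.572 ]
collar 325 ((561.9740600585938, 256.974365234375), 16.81247901916504)
plate 3474 ((578.7451171875, 261.8867492675781), (82.94962310791016, 56.09004592895508), 16.62322425842285)
```

The wrist view shows the coupler cap at (298,254), the big one at (441,91), the small one at (424,256) and the tray at the left. The depth of the yellow parts reads too high (tray 0.061 instead of 0.030), so I'll check this with plane casts.

Run:
```python
from h import *
import pickle
im,de,st=pickle.load(open("wrist_1.pkl","rb")); C=cam("wrist",st)
print("cap",onz(C,[[298,253.8]],.146),"cap depth",de[254,298])
for p in([200,100],[298,254],[315,272],[275,280],[320,192],[40,255],[600,100],[150,350],[560,250]): print(p,de[p[1],p[0]],bydepth(C,[p],[de[p[1],p[0]]]).round(4))
print(bot.get_calibration("wrist"))
t=onz(cam("top"),[[200.6,258.1]],.146); s=onz(cam("scene"),[[428.9,271.5]],.146); print(t,s)
```

```text
cap [[0.56027252 0.25639184 0.146     ]] cap depth 0.24313578
[200, 100] 0.34598616 [[0.4976 0.1198 0.0014]]
[298, 254] 0.24313578 [[0.5605 0.2565 0.1459]]
[315, 272] 0.31691074 [[0.5946 0.2823 0.0818]]
[275, 280] 0.31929675 [[0.6157 0.2511 0.0819]]
[320, 192] 0.36543953 [[0.5366 0.2641 0.0107]]
[40, 255] 0.38094783 [[0.714  0.0065 0.0168]]
[600, 100] 0.34764326 [[ 0.3495  0.4885 -0.    ]]
[150, 350] 0.3427088 [[0.7323 0.1626 0.082 ]]
[560, 250] 0.3962102 [[0.498  0.5425 0.0009]]
{'vfov': 69.23559279009393, 'cx': 318.4269546272602, 'cy': 241.1814126856829, 'dist': array([0.00785561, 0.        , 0.        , 0.        , 0.        ]), 'tool_from_camera': array([[-4.58173314e-04, -9.49453759e-01, -3.13906595e-01,
         7.94883597e-02],
       [ 9.99999841e-01, -5.38012050e-04,  1.67706963e-04,
        -1.24791060e-04],
       [-3.28115537e-04, -3.13906468e-01,  9.49453854e-01,
        -1.42931548e-01],
       [ 0.00000000e+00,  0.00000000e+00,  0.00000000e+00,
         1.00000000e+00]])}
[[0.55959428 0.2549905  0.146     ]] [[0.56391019 0.25793135 0.146     ]]
```

The depth was fine; zero readings had skewed the averages. The coupler is at (0.5612, 0.2567), with the cap top at 0.146 as expected, and the slot yaw is 16.6°. I'll descend and grip.

{"fn": "jog_arm", "kwargs": {"motion": [[1,-5.5,-13.5,0,0],[1,0,0,30,0],[1,0,0,35,0],[1,0,0,35,0],[1,0,0,25,0],[1,0,0,14,0],[1,0,0,0,0]], "force": 50}}

```text
time: 2.45
tool_pos: [0.556, 0.258, 0.0878]
tcp_rot: [0.598, -3.076, 0.002]
wrist_force: [-0.5, 0.2, 0.3]
width: 0.999
grip_force: 0.0
```

{"fn": "jog_arm", "kwargs": {"motion": [[-1,0,0,0,0],[-1,0,0,0,0],[-1,0,0,0,0],[-1,0,0,0,0],[-1,0,0,0,0],[-1,0,0,0,0]], "force": 50}}

```text
time: 2.95
tool_pos: [0.5611, 0.2587, 0.0944]
tcp_rot: [-0.599, 3.08, -0.001]
wrist_force: [0.6, -3.5, 5.7]
width: 0.289
grip_force: 48.7
```

Gripped (width about 25 mm, 49 N). Next I'll lift within the play and draw it out along the slot.

{"fn": "jog_arm", "kwargs": {"motion": [[-1,0,0,-3,0],[-1,5,0.5,0,0],[-1,8,0.7,0,0],[-1,10,0.9,0,0],[-1,10,0.9,0,0],[-1,10,0.9,0,0],[-1,10,0.9,0,0],[-1,6,0.5,0,0],[-1,0,0,0,0]]}}

```text
time: 3.7
tool_pos: [0.5005, 0.2414, 0.0948]
tcp_rot: [0.599, -3.082, 0.0]
wrist_force: [0.5, 0.9, -1.7]
width: 0.287
grip_force: 49.4
```

Drawn clear of the fork by 63 mm. Lifting and travelling to a viewing spot beside the nipple.

{"fn": "jog_arm", "kwargs": {"motion": [[-1,0,0,-30,0],[-1,0,0,-40,0],[-1,0,0,-35,0],[-1,0,-20,0,0],[-1,2,-35,0,0],[-1,2,-38,0,0],[-1,2,-38,0,0],[-1,2,-38,0,0],[-1,2,-38,0,0],[-1,2,-38,0,0]]}}

```text
time: 4.53
tool_pos: [0.584, 0.0085, 0.2006]
tcp_rot: [-0.599, 3.083, 0.0]
wrist_force: [0.3, -0.3, -2.5]
width: 0.29
grip_force: 49.6
```

{"fn": "jog_arm", "kwargs": {"motion": [[-1,2,-38,0,0],[-1,2,-38,0,0],[-1,2,-38,0,0],[-1,1,-38,0,0],[-1,0,-30,0,0],[-1,0,-20,0,0],[-1,0,0,0,0],[-1,0,0,0,0]]}}

```text
time: 5.2
tool_pos: [0.6527, -0.181, 0.1998]
tcp_rot: [0.595, -3.084, -0.001]
wrist_force: [-0.9, -0.5, -2.8]
width: 0.289
grip_force: 49.6
```

```bash
python3 snap.py 2 wrist
python3 - <<'E'
from h import *
import pickle
im,de,st=pickle.load(open("wrist_2.pkl","rb")); C=cam("wrist",st)
print(R(st["tcp_rot"]).round(4).tolist(),np.round(st["q"],3))
v,u=np.mgrid[:480,:640]; P=bydepth(C,np.c_[u.ravel(),v.ravel()],de.ravel()).reshape(480,640,3); P[de==0]=9
b=np.hypot(P[...,0]-.6,P[...,1]+.197)<.1
for lo,hi in((.032,.04),(.055,.06),(.06,.065),(.065,.07),(.07,.075),(.075,.08),(.08,.085),(.085,.09),(.09,.0935),(.0935,.1)):
    w=b&(P[...,2]>lo)&(P[...,2]<hi)
    if w.sum()>8:
        q=P[w]; m=cv2.minAreaRect((q[:,:2]*1000).astype(np.float32)); print(lo,w.sum(),q.mean(0).round(4),[np.round(a,1) for a in m],"pix",u[w].mean().round(1),v[w].mean().round(1))
E
```

```text
wrist 5.2 [ 0.65268976 -0.18095459  0.19979607] [ 5.95411372e-01 -3.08447923e+00 -9.48734233e-04] [-0.94105814 -0.45693787 -2.77873138] [ 0.57899849 -0.21073705  0.34273563]
[[-0.9282, -0.3722, -0.0003], [-0.3722, 0.9282, 0.0006], [0.0001, 0.0006, -1.0]] [-0.307  0.288  1.632  0.     1.222 -2.26 ]
0.032 8100 [ 0.6003 -0.2028  0.0363] [array([ 616.2, -196.4]), array([121. , 100.2]), np.float64(21.9)] pix 317.4 152.5
0.055 639 [ 0.6157 -0.1965  0.0576] [array([ 618.1, -195.6]), array([33.6, 59.5]), np.float64(21.8)] pix 317.6 177.0
0.06 1182 [ 0.6222 -0.1936  0.0628] [array([ 621.9, -194.1]), array([22. , 59.1]), np.float64(22.1)] pix 317.9 186.9
0.065 347 [ 0.6212 -0.1956  0.0662] [array([ 607.2, -199.9]), array([47.9, 58.7]), np.float64(21.9)] pix 316.0 185.1
0.07 241 [ 0.5981 -0.2035  0.0727] [array([ 601.2, -202.4]), array([33.5, 32.8]), np.float64(21.1)] pix 317.6 154.5
0.075 515 [ 0.6037 -0.2014  0.0777] [array([ 602.7, -201.7]), array([28.9, 32.3]), np.float64(21.9)] pix 317.3 163.4
0.08 262 [ 0.607  -0.2     0.0815] [array([ 599.7, -202. ]), array([28.9, 23. ]), np.float64(21.0)] pix 317.5 168.7
0.085 194 [ 0.5967 -0.2043  0.0877] [array([ 596.7, -204.5]), array([23.1, 17.1]), np.float64(22.0)] pix 317.2 153.9
0.09 217 [ 0.5948 -0.2049  0.0919] [array([ 594.1, -205.5]), array([15.1, 15.5]), np.float64(22.0)] pix 317.5 151.6
0.0935 167 [ 0.5923 -0.206   0.0949] [array([ 592.6, -205.7]), array([11. , 10.5]), np.float64(56.1)] pix 317.2 147.7
```

View pics/wrist_2.png

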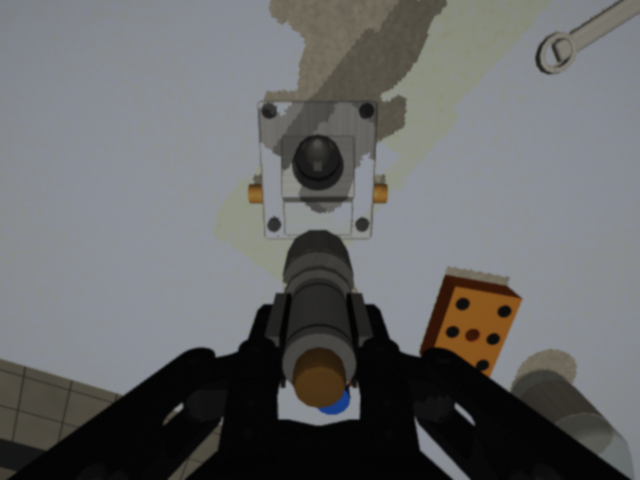

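The view shows the nipple tip at (317,148), the block square to the tool (yaw 21.9°), and the coupler hanging along column 318 with its mouth end near row 235. I'll measure the held coupler in tool coordinates.

```bash
cat > held.py <<'E'
import sys,pickle; from h import *
im,de,st=pickle.load(open(sys.argv[1],"rb")); C=cam("wrist",st)
v,u=np.mgrid[:480,:640]; P=bydepth(C,np.c_[u.ravel(),v.ravel()],de.ravel())
T=((P-st["tool_pos"])@R(st["tcp_rot"])*1000).reshape(480,640,3); T[de==0]=9e3
m=(abs(T[...,1])<22)&(abs(T[...,0])<60)&(T[...,2]<75)&(T[...,2]>-62)
# column profile: nearest-to-camera surface along y~0
w=m&(abs(T[...,1])<2)
for z in range(-60,75,4):
    a=T[w&(abs(T[...,2]-z)<2)]; b=T[m&(abs(T[...,2]-z)<2)]
    if len(a)>3: print(z,len(a),"x med/max %.1f %.1f"%(np.median(a[:,0]),a[:,0].max()),"y range %.1f %.1f"%(b[:,1].min(),b[:,1].max()))
E
python3 held.py wrist_2.pkl
```

```text
-52 560 x med/max 1.0 8.7 y range -22.0 22.0
-48 111 x med/max 8.0 9.1 y range -22.0 22.0
-44 75 x med/max 8.1 9.1 y range -21.9 21.9
-40 213 x med/max 9.9 13.0 y range -21.8 21.7
-36 70 x med/max 12.3 13.1 y range -19.2 18.8
-32 62 x med/max 12.3 13.3 y range -22.0 21.8
-28 56 x med/max 12.3 13.0 y range -22.0 22.0
-24 57 x med/max 12.3 12.9 y range -22.0 21.9
-20 48 x med/max 12.4 12.9 y range -21.9 22.0
-16 49 x med/max 12.4 13.2 y range -22.0 21.9
-12 40 x med/max 12.3 12.7 y range -21.9 21.9
-8 41 x med/max 12.3 12.9 y range -21.9 21.8
-4 37 x med/max 12.4 12.9 y range -18.8 20.9
0 31 x med/max 12.4 12.8 y range -12.5 12.4
4 63 x med/max 12.8 16.5 y range -15.8 14.8
8 56 x med/max 15.7 16.7 y range -16.5 15.7
12 8 x med/max 16.1 16.4 y range -16.4 16.3
24 117 x med/max 15.1 18.8 y range -19.4 18.3
28 25 x med/max 18.5 18.9 y range -19.1 18.5
32 17 x med/max 18.5 18.9 y range -19.4 18.1
36 17 x med/max 18.6 19.0 y range -19.2 18.4
40 18 x med/max 18.6 18.9 y range -19.5 18.3
44 17 x med/max 18.6 19.0 y range -19.5 18.1
48 15 x med/max 18.6 19.0 y range -19.2 18.4
52 11 x med/max 18.6 18.9 y range -19.7 18.2
56 13 x med/max 18.6 18.8 y range -19.4 18.0
60 9 x med/max 18.7 18.8 y range -19.6 17.7
64 9 x med/max 18.6 18.8 y range -19.3 17.9
```

The held coupler is plumb: axis at tool x -0.5, y -0.6, mouth at z 63. The tip is at tool (65.4, -0.7, 105).

The tool can't tilt, so I'll swivel the coupler 25° between the pads. I'll hook its mouth over the stem just below the cone and move the gripper along an arc. First I'll go over the nipple and lower the mouth around the cone.

{"fn": "jog_arm", "kwargs": {"motion": [[-1,12,0,0,0],[-1,20,0,0,0],[-1,20,0,0,0],[-1,9.3,0,0,0],[-1,0,0,15,0],[-1,0,0,15,0],[-1,0,0,10,0],[-1,0,0,5,0],[-1,0,0,2.3,0],[-1,0,0,0,0]], "force": 30}}

```text
time: 6.08
tool_pos: [0.5953, -0.2026, 0.1526]
tcp_rot: [0.6, -3.083, -0.0]
wrist_force: [-1.2, -0.8, -1.6]
width: 0.29
grip_force: 49.9
```

```bash
cat > rel.py <<'E'
from h import *
st=bot.read_state(); M=R(st["tcp_rot"]); tip=np.array([.5923,-.206,.0948])
g=np.array(st["tool_pos"])+M@[-.0004,-.0006,-.019]-tip
xh=np.array([-.9282,-.3722,0]); yh=np.array([-.3722,.9282,0])
print("t",st["time"],"G X,Y,U mm",(g@xh*1000).round(1),(g@yh*1000).round(1),(g[2]*1000).round(1),"F tool",(M.T@st["wrist_force"]).round(1),"grip",st["grip_force"],st["width"])
E
python3 rel.py
```

```text
t 6.0833 G X,Y,U mm -4.5 1.5 76.8 F tool [ 1.4 -0.3  1.6] grip 49.89531755447388 0.28997837033202045
```

{"fn": "jog_arm", "kwargs": {"motion": [[-1,3,-1.3,0,0],[-1,3.5,0,0.5,0],[-1,3.2,0,0.8,0],[-1,3.5,0,0.9,0],[-1,3.5,0,0.9,0],[-1,0,0,0,0]], "force": 30}}

```text
time: 6.58
tool_pos: [0.5825, -0.2103, 0.1518]
tcp_rot: [-0.597, 3.079, -0.002]
wrist_force: [3.1, 2.9, 1.4]
width: 0.291
grip_force: 49.9
```

```bash
python3 rel.py; python3 snap.py 3 wrist; python3 held.py wrist_3.pkl | awk '$1<=12&&$1>=-56 || $1>24'
```

```text
t 6.5833 G X,Y,U mm 10.3 -0.9 76.0 F tool [-4.   1.5 -1.4] grip 49.88157033920288 0.29075622683330526
wrist 6.5833 [ 0.58254116 -0.21026242  0.15177389] [-5.96630594e-01  3.07878117e+00 -1.91123052e-03] [3.10085374 2.87262467 1.38281742] [ 0.5080463  -0.24005205  0.29428728]
-52 572 x med/max 2.6 10.5 y range -21.9 22.0
-48 114 x med/max 9.9 11.0 y range -22.0 21.9
-44 68 x med/max 9.8 10.9 y range -21.9 22.0
-40 184 x med/max 10.6 14.0 y range -21.8 22.0
-36 65 x med/max 13.1 13.8 y range -19.1 19.0
-32 59 x med/max 12.8 13.4 y range -22.0 21.9
-28 46 x med/max 12.4 13.0 y range -22.0 22.0
-24 42 x med/max 12.1 12.7 y range -21.9 22.0
-20 37 x med/max 11.7 12.3 y range -22.0 21.8
-16 40 x med/max 11.4 12.0 y range -21.8 22.0
-12 38 x med/max 10.9 11.4 y range -21.9 21.9
-8 30 x med/max 10.5 11.1 y range -21.9 21.9
-4 30 x med/max 10.0 10.6 y range -18.8 18.6
0 28 x med/max 9.8 10.4 y range -12.5 12.4
4 25 x med/max 9.4 9.7 y range -13.1 12.9
8 85 x med/max 11.2 13.4 y range -14.8 14.6
12 11 x med/max 12.4 12.9 y range -15.0 14.3
28 30 x med/max 12.9 13.5 y range -18.8 18.7
32 15 x med/max 12.9 13.2 y range -18.7 19.0
36 15 x med/max 12.5 13.0 y range -19.0 18.9
40 13 x med/max 12.2 12.4 y range -18.6 18.6
44 12 x med/max 11.6 11.9 y range -18.6 19.0
48 11 x med/max 11.4 11.8 y range -18.8 18.8
52 11 x med/max 11.0 11.3 y range -18.6 18.6
56 9 x med/max 10.4 10.8 y range -18.2 18.1
60 9 x med/max 10.1 10.3 y range -18.5 19.1
64 7 x med/max 9.7 10.1 y range -18.9 17.4
```

It works: the coupler has already swivelled 5°, with only about 4 N sideways. I'll continue the arc with a little more downward bias.

{"fn": "jog_arm", "kwargs": {"motion": [[-1,0,0,2.5,0],[-1,3.5,0,1,0],[-1,3.5,0,1.2,0],[-1,3.5,0,1.4,0],[-1,3.3,0,1.5,0],[-1,3,0,1.5,0],[-1,0,0,0,0]]}}

```text
time: 7.22
tool_pos: [0.5649, -0.2171, 0.1411]
tcp_rot: [-0.598, 3.083, -0.001]
wrist_force: [3.8, 0.1, 5.6]
width: 0.288
grip_force: 51.5
```

```bash
python3 rel.py; python3 snap.py 4 wrist; python3 held.py wrist_4.pkl | awk '$1<=12&&$1>=-56 || $1>24'
```

```text
t 7.2167 G X,Y,U mm 29.1 -0.7 65.3 F tool [-3.6 -1.3 -5.6] grip 51.49088680744171 0.28838941262215373
wrist 7.2167 [ 0.56493969 -0.21706675  0.14111737] [-5.97928492e-01  3.08337244e+00 -1.33685143e-03] [3.79132333 0.11500467 5.62136332] [ 0.491127   -0.24679772  0.2840033 ]
-52 419 x med/max 5.4 14.0 y range -21.9 22.0
-48 268 x med/max 13.1 15.9 y range -22.0 22.0
-44 61 x med/max 14.3 15.4 y range -22.0 22.0
-40 22 x med/max 13.4 14.0 y range -21.8 21.9
-36 156 x med/max 13.7 16.3 y range -19.2 19.0
-32 31 x med/max 14.7 15.4 y range -22.0 21.9
-28 18 x med/max 13.3 14.1 y range -21.8 22.0
-24 21 x med/max 11.9 12.8 y range -22.0 22.0
-20 18 x med/max 10.7 11.1 y range -21.9 21.8
-16 17 x med/max 9.2 9.7 y range -21.8 21.9
-12 18 x med/max 7.7 8.4 y range -21.9 22.0
-8 13 x med/max 5.9 6.7 y range -21.9 22.0
-4 13 x med/max 4.9 5.4 y range -18.8 18.7
0 13 x med/max 3.2 3.9 y range -12.6 12.4
4 10 x med/max 2.2 2.8 y range -12.9 12.8
8 69 x med/max 2.1 4.2 y range -13.1 12.8
12 9 x med/max 3.1 3.9 y range -11.6 13.1
28 44 x med/max -0.9 0.0 y range -14.5 14.4
32 7 x med/max -1.6 -1.4 y range -13.2 13.0
40 6 x med/max -4.0 -3.7 y range -13.6 13.5
44 6 x med/max -5.9 -5.6 y range -13.4 13.2
52 6 x med/max -8.3 -7.9 y range -14.0 13.7
```

View pics/wrist_4.png

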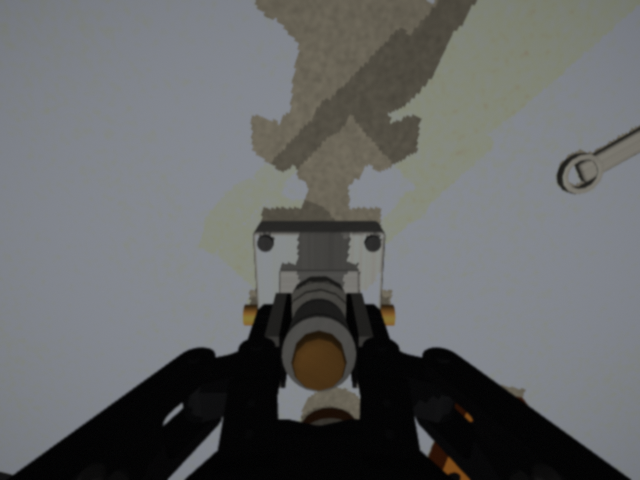

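The tilt is now about 19°, swivelling about a point 28 mm behind the TCP. The mouth is over the stem at about z=32, just at the catch ramps. It needs about 6° more.

{"fn": "jog_arm", "kwargs": {"motion": [[-1,3,0,0.5,0],[-1,3,0,0.7,0],[-1,2.5,0,0.8,0],[-1,0,0,0,0]]}}

```text
time: 7.6
tool_pos: [0.5567, -0.2198, 0.1383]
tcp_rot: [0.598, -3.084, -0.0]
wrist_force: [4.2, 1.1, 2.4]
width: 0.292
grip_force: 52.0
```

```bash
python3 rel.py; python3 snap.py 5 wrist
cat > tilt.py <<'E'
import sys,pickle; from h import *
im,de,st=pickle.load(open(sys.argv[1],"rb")); C=cam("wrist",st)
v,u=np.mgrid[:480,:640]; P=bydepth(C,np.c_[u.ravel(),v.ravel()],de.ravel())
T=((P-st["tool_pos"])@R(st["tcp_rot"])*1000)[de.ravel()>0]
w=T[(abs(T[:,1])<1.5)&(T[:,2]>-27)&(T[:,2]<2)&(T[:,0]<20)&(T[:,0]>-15)]
s,c=np.polyfit(w[:,2],w[:,0],1); th=np.arctan(-s)
z=T[(abs(T[:,1])<8)&(abs(T[:,0]-8)<17)&(T[:,2]<-30)]
# axis: x = s z + c - 13/cos ; cap top = farthest along axis
ax=np.array([np.sin(th),-np.cos(th)]); o=np.array([c-13/np.cos(th),0])
top=np.percentile((z[:,[0,2]]-o)@ax,98)   # cap top distance along the axis
M=o+(top-116)*ax
g=np.array(st["tool_pos"])-np.array([.5923,-.206,.0948]); X=g@[-928.2,-372.2,0]+M[0]; U=g[2]*1000-M[1]
r=np.radians(25); x=(X-3)*np.cos(r)-U*np.sin(r); zz=(X-3)*np.sin(r)+U*np.cos(r)+44
print("tilt",np.degrees(th).round(2),"mouth tool",M.round(1),"top",top.round(1),"nipple x,z",x.round(1),zz.round(1),len(w))
E
for i in 2 3 4 5; do python3 tilt.py wrist_$i.pkl; done
```

```text
t 7.6 G X,Y,U mm 37.8 -0.2 62.5 F tool [-4.3 -0.6 -2.4] grip 51.9512003660202 0.2917996579408583
wrist 7.6 [ 0.55666458 -0.21981915  0.13833885] [ 5.98318681e-01 -3.08360194e+00 -2.71563722e-04] [4.21890944 1.05302078 2.36247826] [ 0.48306256 -0.24967554  0.28130924]
tilt -0.13 mouth tool [-0.6 26.8] top 89.2 nipple x,z -95.5 85.8 239
tilt 5.49 mouth tool [-5.8 25.7] top 90.1 nipple x,z -11.5 73.1 194
tilt 19.47 mouth tool [-18.7  23.5] top 91.0 nipple x,z -2.6 67.9 89
tilt 25.14 mouth tool [-24.3  22.7] top 90.9 nipple x,z 1.1 67.5 43
```

The tilt is 25.1° with the mouth at the ramps (z about 32.5). Next I'll grip harder and push along the nipple's axis.

{"fn": "jog_arm", "kwargs": {"motion": [[-1,0,0,0,0],[-1,-0.9,0,2.7,0],[-1,-1.3,0,2.7,0],[-1,-1.3,0,2.7,0],[-1,-1.3,0,2.7,0],[-1,0,0,0,0]], "force": 100}}

```text
time: 8.15
tool_pos: [0.5618, -0.2179, 0.1274]
tcp_rot: [-0.599, 3.084, -0.0]
wrist_force: [5.2, 0.2, 0.6]
width: 0.283
grip_force: 100.8
```

```bash
python3 rel.py; python3 snap.py 6 wrist;python3 tilt.py wrist_6.pkl
```

```text
t 8.15 G X,Y,U mm 32.4 -0.3 51.6 F tool [-4.9 -1.8 -0.6] grip 100.77633619308472 0.2831627194504889
wrist 8.15 [ 0.56179305 -0.2179314   0.12738519] [-5.98780584e-01  3.08378682e+00 -4.84416217e-04] [5.19238857 0.20781517 0.6286699 ] [ 0.48808928 -0.24775914  0.27030803]
tilt 25.04 mouth tool [-24.1  22.7] top 91.0 nipple x,z 0.9 55.3 42
```

{"fn": "jog_arm", "kwargs": {"motion": [[-1,-1.9,0,2.5,0],[-1,-1.3,0,2.7,0],[-1,0,0,0,0],[-1,0,0,0,0]]}}

```text
time: 8.53
tool_pos: [0.564, -0.2172, 0.1233]
tcp_rot: [0.599, -3.082, 0.001]
wrist_force: [-0.8, -0.6, 7.7]
width: 0.285
grip_force: 101.8
```

```bash
python3 rel.py; python3 snap.py 7 wrist;python3 tilt.py wrist_7.pkl
```

```text
t 8.5333 G X,Y,U mm 30.0 -0.4 47.5 F tool [ 1.  -0.2 -7.7] grip 101.80219531059265 0.28533771971447297
wrist 8.5333 [ 0.56397305 -0.21719356  0.12327177] [ 5.99155108e-01 -3.08204289e+00  8.13336159e-04] [-0.82593645 -0.57476645  7.67341141] [ 0.49056577 -0.24696908  0.26636114]
tilt 24.88 mouth tool [-24.   22.8] top 90.9 nipple x,z 0.7 50.6 42
```

The axial force is 9.8 N, which matches the sleeve spring at about 6.4 mm of travel, so the coupler has snapped on. I'll push on to the stop.

{"fn": "jog_arm", "kwargs": {"motion": [[-1,-1.1,0,2.5,0],[-1,-0.8,0,1.8,0],[-1,0,0,0,0],[-1,0,0,0,0],[-1,0,0,0,0]]}}

```text
time: 9.0
tool_pos: [0.5648, -0.2171, 0.1218]
tcp_rot: [0.599, -3.08, 0.002]
wrist_force: [-9.1, -0.7, 22.5]
width: 0.283
grip_force: 104.0
```

```bash
python3 rel.py; python3 snap.py 8 wrist;python3 tilt.py wrist_8.pkl
```

```text
t 9.0 G X,Y,U mm 29.2 -0.7 46.0 F tool [  8.8   2.7 -22.5] grip 104.02130126953125 0.2834448620603338
wrist 9.0 [ 0.56482056 -0.21714705  0.12176122] [ 5.99235338e-01 -3.08035958e+00  1.84187156e-03] [-9.08345638 -0.72048879 22.48568751] [ 0.49163259 -0.24680506  0.26498952]
tilt 24.94 mouth tool [-24.   22.7] top 90.9 nipple x,z 0.6 48.9 41
```

The axial force jumped to about 26 N with little motion, so the sleeve is at its stop. I'll check that it holds and look at the scene once more.

{"fn": "jog_arm", "kwargs": {"motion": [[-1,0,0,0,0],[-1,0,0,0,0],[-1,0,0,0,0],[-1,0,0,0,0],[-1,0,0,0,0],[-1,0,0,0,0]]}}

```text
time: 9.55
tool_pos: [0.5649, -0.2171, 0.1218]
tcp_rot: [0.599, -3.08, 0.002]
wrist_force: [-8.7, 0.7, 22.2]
width: 0.281
grip_force: 104.0
```

```bash
python3 rel.py; python3 snap.py 9 scene wrist; python3 tilt.py wrist_9.pkl; python3 -c "
import cv2;a=cv2.imread('pics/scene_9.png');cv2.imwrite('pics/sc9.png',cv2.resize(a[120:300,150:390],(800,600),interpolation=2))"
```

```text
t 9.55 G X,Y,U mm 29.2 -0.7 46.0 F tool [  7.9   3.9 -22.2] grip 104.02159094810486 0.28076884907895305
scene 9.55 [ 0.56485119 -0.21714467  0.12178538] [ 5.99240363e-01 -3.08049953e+00  1.95273045e-03] [-8.68026819  0.68951735 22.18721263] [1.20546395 0.60227873 0.93222115]
wrist 9.6 [ 0.56483736 -0.21716045  0.12179866] [ 5.99183774e-01 -3.08050765e+00  1.89145562e-03] [-9.24533589  0.35639269 22.43188413] [ 0.49162798 -0.24681403  0.26501687]
tilt 24.99 mouth tool [-24.1  22.7] top 90.9 nipple x,z 0.5 49.0 40
```

View pics/sc9.png

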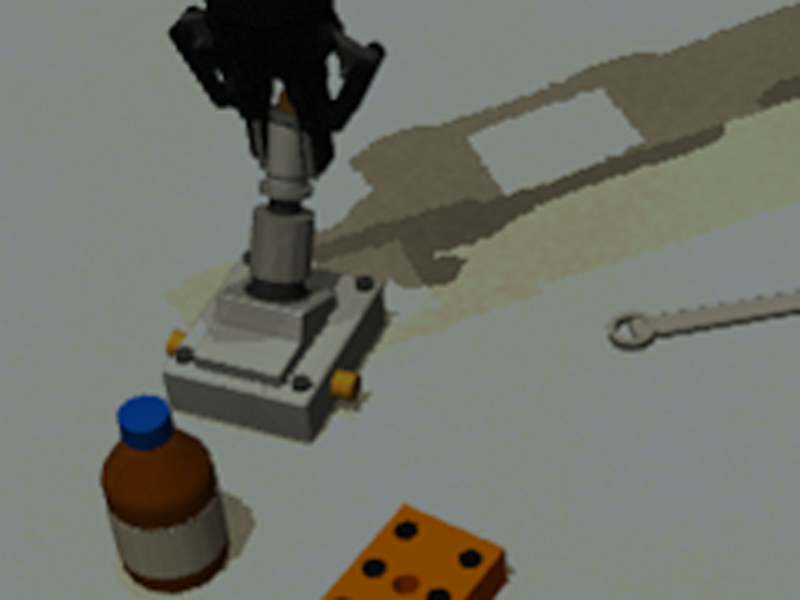

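The crop shows the coupler square on the nipple, socket at (282,245), with the sleeve pushed nearly down at (275,290). The bottle, tray and spanner are undisturbed, and the force and pose are steady. Handing in.

```bash
python3 -c "from workcell import bot; print(bot.finish_job())"
```

```text
the job is handed in; nothing more can be done
None
```

The job is handed in at about 9.6 s on the robot's clock: the middle coupler is snapped squarely onto the nipple (tilt 25.0°), and the arm still holds it, pushing at about 26 N with the sleeve at its stop, judging by the jump in force; the bottle, tray and spanner showed no disturbance in the last crop (the clear bottle was outside it).

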